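# Scrap the porcelain fuse carriers from the parts turntable

### The arm

A 6-joint arm with a two-finger parallel gripper is mounted at the origin on the work surface. World frame = base frame: x ahead of the robot, y to its left, z up, the work surface at z = 0. Lengths are in m, angles in rad, forces in N, time in s.
With the tool pointing down it reaches from about 0.3 to 0.775 m from the base axis. Payload 14.6 kg.
Tool frame: the origin (TCP) lies midway between the tips of the shut fingers; the grasp point (between the pads) lies 19 mm behind it; z points along the fingers, x is the direction in which the jaws open and shut, and the axes are right-handed (so a half turn about z gives the same grasp; the last joint's range is limited). The gripper opens to 94 mm and grips with 3 to 60 N. Pads are 16 mm wide; open, the fingers measure 119 mm over their backs; the gripper's body (75 mm by 177 mm) begins 78 mm behind the grasp point.
Start: joints at [1.275, 0.3, 1.521, -0, 1.321, -0.067], TCP at [0.125, 0.536, 0.205] pointing down, gripper open.
Joint ranges: [-3.03, 3.03], [-0.79, 2.21], [0.23, 2.52], [-1.04, 4.18], [0, 3.07], [-2.55, 2.55]. Speed limits (rad/s): [2.22, 2.22, 2.57, 3.14, 3.14, 3.14].

### API

Orientations are given as a rotation vector (axis times angle).
In Python, from workcell import robot gives the robot as it stands.
- The arm moves only by the tool jog_arm, never from a script. Its argument "steps" is a list that holds one entry, the list of rows, each a list of 5 numbers: the shift along the tool's x, y, z in mm, then the turn about the tool's z in rad, then the opening, from 0 (shut) to 1 (fully open). A call has exactly 10 rows; each row shifts and turns the commanded pose from where the row before left it, along the tool's axes as they then stand; what a row does not reach is not made up. A row lasts 1/10 s, in which the tool goes at most 50 mm and 8.59 degrees, less where a joint would pass 70% of its speed; a pose out of reach is approached as far as the arm can. A call is refused whole if a number of a shift passes 50 or a number of a turn 0.15, either way. A call with a gripper value outside its range is refused whole. The fingers move at their own pace and stop on an object; the grip force is fixed at half the most. Time passes only in rows, so rows that do not move let the fingers close, or fill a call up. It gives the time, the measured TCP pose, the force and the opening at its end, in the units of the state.
- robot.get_state(): the state, without advancing time (a new reading comes with each control period).
- robot.read_camera(name): name is "scene" or "top" or "wrist"; returns (picture, depth): 420x560x3 uint8, blue, green, red; 420x560 float32, m along the optical axis (not along the pixel's ray), 0 where there is no reading.
- robot.camera_model(name): a dict with "fov_y" (degrees; the focal length in pixels is half the picture's height over the tangent of half this angle, whatever the lens; pixels are square), "cx", "cy" (the principal point, pixels), "extrinsics" (4x4, takes a point from world to camera coordinates). Camera axes: x right, y up, looking along -z (the intrinsics and any distortion apply to the point x, -y, -z); pixel columns grow to the right and rows downward; lengths in m; the calibration is good to about 2 mm. A picture is of the moment at which its call begins: read the wrist's pose just before it. camera_model takes no time and is no camera call; for the wrist camera it gives the pose at the moment of the call.
- robot.close_job(): hands the job in, once; it reports no verdict.
The state is a dict: "t": time; "joints": joint angles; "qvel": joint speeds; "tau": joint torques, N m; "tcp_pos": TCP position; "tool_rot": TCP orientation; "contact_force": force on the tool from outside, world axes, zero at the start; "torque": the same for the moment, N m; "width": finger opening in m.
Only numpy, scipy, OpenCV 4.12 (cv2) and the standard library are available. Lean on these libraries where they do the work, as an engineer would, in place of code of your own. Each camera call takes 0.05 s, during which the arm holds its last target. There are 200 camera calls.

### The job

Every white porcelain fuse carrier on the covered parts turntable is scrap: turn the turntable by the bar grip on its axis until a pocket with a carrier stands in the open slot of the clear cover, lift the carrier out and lay it in the tipping tray, until all of them lie in the tray together. Then press the pedal right down to its stop so that the tray empties down the chute into the grey bin (press again if anything hangs up), and let the pedal come back up. The other parts stay on the turntable, and the things on the bench stay where they lie.

Things in the scene. Friction and masses are not known exactly. Their poses are not given: they have to be found in the camera images.
- carrier1_mid (a point): white porcelain fuse carrier, a block 60 mm long (x), 30 mm wide (y) and 40 mm high (z) with a stepped top (the upper 16 mm only 44 mm long) and a copper blade at each end (78 mm over all); about 90 g. The point is its centre, half-way up; x along its length, z up. At the start it lies at any yaw in a pocket of the turntable. Three or four are present; an absent one reads None
- carrier2_mid (a point): white porcelain fuse carrier, a block 60 mm long (x), 30 mm wide (y) and 40 mm high (z) with a stepped top (the upper 16 mm only 44 mm long) and a copper blade at each end (78 mm over all); about 90 g. The point is its centre, half-way up; x along its length, z up. At the start it lies at any yaw in a pocket of the turntable. Three or four are present; an absent one reads None
- carrier3_mid (a point): white porcelain fuse carrier, a block 60 mm long (x), 30 mm wide (y) and 40 mm high (z) with a stepped top (the upper 16 mm only 44 mm long) and a copper blade at each end (78 mm over all); about 90 g. The point is its centre, half-way up; x along its length, z up. At the start it lies at any yaw in a pocket of the turntable. Three or four are present; an absent one reads None
- carrier4_mid (a point): white porcelain fuse carrier, a block 60 mm long (x), 30 mm wide (y) and 40 mm high (z) with a stepped top (the upper 16 mm only 44 mm long) and a copper blade at each end (78 mm over all); about 90 g. The point is its centre, half-way up; x along its length, z up. At the start it lies at any yaw in a pocket of the turntable. Three or four are present; an absent one reads None
- turn_knob (a point): black bar grip on the turntable's axis, above the clear cover: 40 mm long (x), 18 mm wide (y), 35 mm high; the point is the bar's centre, so its top is 17.5 mm above, and the cover's top about 40 mm below. Turning the bar turns the turntable, either way without end; it is stiff (0.1 to 0.3 N m) and stays where it is left
- turntable: round rubber-floored turntable, radius 175 mm; origin on its axis, 10 mm below its floor (the floor is 22 mm above the bench); x along the bar grip. A rim, a hub of radius 60 mm and walls, all 14 mm high, make six equal open pockets, whose middles lie 115 mm from the axis at 0, 60, 120 .. 300 degrees from x. One part lies in each; pockets of absent carriers are empty
- window_mid (a point): where the middle of a pocket stands, on the turntable's floor, when it faces the arm: in the open slot of the clear cover, 115 mm from the turntable's axis. x points from here to the axis, y to the left of that. The slot is 160 mm wide (80 mm either side along y), open at the front, and runs back 30 mm past the axis
- dust_cover: fixed clear plastic cover over all of the turntable but the slot: a 364 mm square sheet, 4 mm thick, on four corner posts, its underside 68 mm and its top 72 mm above the bench. Origin on the turntable's axis at bench height; x points away from the slot
- tray_mid (a point): centre of the floor of the sheet-steel tipping tray, 206 mm above the bench when level; inside 132 mm (x) by 256 mm (y), walls 35 mm high on three sides, none on its -y side, where it is hinged over the head of a steel chute into the bin. The pedal tips it towards -y, 1.8 rad for each rad of the pedal (52 degrees in all)
- pedal_pad (a point): centre of the top of the rubber pedal pad (55 by 65 mm) in front of the tray's grey housing; about 92 mm above the bench at rest, sloping down to its hinge, which lies 105 mm further along the point's +x, 60 mm above the bench. The pad sinks about 52 mm to its stop
- pedal (a joint): angle of the spring pedal, 0 rad up at rest, 0.5 rad fully down on its stop; it takes about 5 to 15 N, the more the fuller the tray, at the pad and springs back up. Held at its stop, the tray stays tipped
- bin_in (a point): centre of the inner floor of the grey plastic bin below the chute; 220 mm by 220 mm inside, walls 85 mm high
- kept_latch_mid (a point): rusty steel latch plate, 66 by 36 mm, 5 mm thick with an upturned end, lying in a pocket of the turntable; it stays there. The point is its centre, half-way up
- kept_cover_mid (a point): small cracked cream bakelite relay cover, a block 54 by 42 mm and 32 mm high, lying in a pocket of the turntable; it stays there. The point is its centre, half-way up
- bench_cover_mid (a point): larger cracked cream bakelite relay cover, 85 by 65 mm and 60 mm high, lying on the bench; not part of the job
- bench_latch_mid (a point): rusty steel latch plate 100 mm long, lying on the bench; not part of the job
- bench_busbar_mid (a point): bent copper busbar 130 mm long, lying on the bench; not part of the job
- screwdriver_grip (a point): black-handled screwdriver 200 mm long; the point is in its handle, lying on the bench; not part of the job
- screw_jar: screw-top jar, 60 mm across, 80 mm high; the point is at its foot, lying on the bench; not part of the job
Not all that is in view belongs to the job. What is shaped like the part that bears kept_latch_mid but pink is not meant.

How it is judged:
On the way, in this order (a step that is already met when the one before it is completed fails the run):
1. all the fuse carriers lie in the tray together, let go, with the pedal up (x of carrier1_mid in the frame of tray_mid between -0.075 and 0.075 m and y of carrier1_mid in the frame of tray_mid between -0.132 and 0.132 m and z of carrier1_mid in the frame of tray_mid between 0 and 0.08 m and linear speed of each of carrier1, carrier2, carrier3, carrier4 below 0.05 m/s and contact force between the fingers and carrier1 below 0.2 N and x of carrier2_mid in the frame of tray_mid between -0.075 and 0.075 m and y of carrier2_mid in the frame of tray_mid between -0.132 and 0.132 m and z of carrier2_mid in the frame of tray_mid between 0 and 0.08 m and contact force between the fingers and carrier2 below 0.2 N and x of carrier3_mid in the frame of tray_mid between -0.075 and 0.075 m and y of carrier3_mid in the frame of tray_mid between -0.132 and 0.132 m and z of carrier3_mid in the frame of tray_mid between 0 and 0.08 m and contact force between the fingers and carrier3 below 0.2 N and x of carrier4_mid in the frame of tray_mid between -0.075 and 0.075 m and y of carrier4_mid in the frame of tray_mid between -0.132 and 0.132 m and z of carrier4_mid in the frame of tray_mid between 0 and 0.08 m and contact force between the fingers and carrier4 below 0.2 N and value of joint pedal below 0.08 rad), for 0.2 s.
2. the pedal is pressed down to its stop (value of joint pedal above 0.45 rad), for 0.2 s.
At the end, for the whole second after the job is handed in: every fuse carrier rests inside the bin, below its rim; the pedal is back up (within 0.06 rad); the short latch plate and small relay cover are still on the turntable (within 180 mm of its axis, centre lower than 70 mm) (x of carrier1_mid in the frame of bin_in between -0.112 and 0.112 m and y of carrier1_mid in the frame of bin_in between -0.112 and 0.112 m and z of carrier1_mid in the frame of bin_in between 0 and 0.085 m and linear speed of each of carrier1, carrier2, carrier3, carrier4 below 0.05 m/s and x of carrier2_mid in the frame of bin_in between -0.112 and 0.112 m and y of carrier2_mid in the frame of bin_in between -0.112 and 0.112 m and z of carrier2_mid in the frame of bin_in between 0 and 0.085 m and x of carrier3_mid in the frame of bin_in between -0.112 and 0.112 m and y of carrier3_mid in the frame of bin_in between -0.112 and 0.112 m and z of carrier3_mid in the frame of bin_in between 0 and 0.085 m and x of carrier4_mid in the frame of bin_in between -0.112 and 0.112 m and y of carrier4_mid in the frame of bin_in between -0.112 and 0.112 m and z of carrier4_mid in the frame of bin_in between 0 and 0.085 m and horizontal distance between each of kept_latch_mid, kept_cover_mid and turn_knob below 0.18 m and height (world z) of each of kept_latch_mid, kept_cover_mid below 0.07 m and value of joint pedal below 0.06 rad); the robot touches nothing.
It fails at once if a part that is not a fuse carrier is taken off the turntable (horizontal distance between any of kept_latch_mid, kept_cover_mid and turn_knob above 0.2 m or height (world z) of any of kept_latch_mid, kept_cover_mid above 0.12 m).
It fails at once if a thing on the bench is moved by more than 50 mm (distance of any of bench_cover_mid, bench_latch_mid, bench_busbar_mid, screwdriver_grip, screw_jar from where it was at the start of the episode above 0.05 m).
Of carrier1, carrier2, carrier3, carrier4 only 3 to 4 are there at a start; the rules pass over those that are not, and their reading is None.
At some moment in a run one of carrier1, carrier2, carrier3, carrier4 may be knocked a few centimetres aside while the robot is not near it.
Once in a run the grip may slacken for a moment while it holds something.
It also fails if it takes over 210 s, if anything falls off the work surface, if the arm or the gripper's body presses on something with over 40 N, if the wrist force passes 120 N, or if a joint passes its speed limit or range.

## Working session

There is one attempt and no reset: what is moved stays moved. The work goes in short steps, Python scripts to look and compute and a tool call to move; the robot and the scene stay as the last step left them, time stands still between calls to the robot, and variables do not carry over. Pictures are saved under pics/ and viewed, about 12 in all and at most 16, crops included, and the job is handed in when it is done.

Besides the shell and the picture viewer there is one more tool, called after "Call:" as name(argument=value, ...) on one line, values as JSON. jog_arm: Moves the arm, as the interface text tells. Its arguments: {"type":"object","properties":{"steps":{"type":"array","items":{"type":"array","items":{"type":"array","items":{"type":"number"}}}}},"required":["steps"]}

```bash
ls; mkdir -p pics; cat > h.py <<'E'
import numpy as np, cv2
from workcell import robot
def shot(name):
    m=robot.camera_model(name); p,d=robot.read_camera(name); return p.copy(),d.copy(),m
def f(m): return 210/np.tan(np.radians(m["fov_y"])/2)
def ray(m,u,v):
    E=np.array(m["extrinsics"]);R=E[:3,:3];t=E[:3,3]
    c=np.array([(u-m["cx"])/f(m),-(v-m["cy"])/f(m),-1.]); return -R.T@t,R.T@c
def onplane(m,u,v,z):
    o,r=ray(m,u,v); return o+r*(z-o[2])/r[2]
def cloud(m,d):
    v,u=np.mgrid[:d.shape[0],:d.shape[1]]
    E=np.array(m["extrinsics"]);R=E[:3,:3];t=E[:3,3]
    c=np.stack([(u-m["cx"])/f(m)*d,-(v-m["cy"])/f(m)*d,-d],-1)
    return (c-t)@R
def proj(m,P):
    E=np.array(m["extrinsics"]);c=E[:3,:3]@np.asarray(P)+E[:3,3]
    return m["cx"]+f(m)*c[0]/-c[2], m["cy"]-f(m)*c[1]/-c[2]
E
python3 - <<'E'
from h import *
print(robot.get_state())
for n in ("scene","top"):
    p,d,m=shot(n); cv2.imwrite(f"pics/{n}0.png",p); np.savez(f"pics/{n}0.npz",p=p,d=d); print(n,m,d.min(),d.max())
print(robot.camera_model("wrist"))
E
```

```text
pics
{'t': 0.0, 'joints': array([ 1.27537775e+00,  3.00457048e-01,  1.52156783e+00, -2.96629997e-05,
        1.32073534e+00, -6.65790380e-02]), 'qvel': array([ 6.19411284e-04,  2.31657609e-03, -6.92517322e-04, -1.41422623e-03,
        1.31575049e-03, -2.08291483e-05]), 'tau': array([ 1.93294109e-03, -5.31817031e+01, -3.52729869e+01,  7.09522306e-02,
        2.45203811e-02, -1.67650287e-04]), 'tcp_pos': array([0.12468729, 0.53540543, 0.20489965]), 'tool_rot': array([ 2.45999284e+00,  1.95287493e+00, -1.48312983e-03]), 'contact_force': array([-0.9036878 , -0.51062296,  0.50015606]), 'torque': array([ 0.00194441, -0.0053406 ,  0.04206738]), 'width': 0.09422032780974451}
scene {'fov_y': 44.1068147637666, 'cx': 282.1332449930355, 'cy': 209.84578955147978, 'extrinsics': array([[ 0.75604878,  0.65444417, -0.00964717, -0.42077614],
       [-0.40832779,  0.48313889,  0.77449676,  0.12046534],
       [ 0.51152581, -0.58161812,  0.63250431, -2.01145477],
       [ 0.        ,  0.        ,  0.        ,  1.        ]])} 0.0 3.9981272
top {'fov_y': 45.974111842922866, 'cx': 275.7947110680012, 'cy': 211.10449605299624, 'extrinsics': array([[-0.01323769, -0.99980687, -0.0145257 ,  0.03494817],
       [ 0.98100578, -0.01579761,  0.19333418, -0.57942831],
       [-0.19352631, -0.0116905 ,  0.98102543, -1.51373929],
       [ 0.        ,  0.        ,  0.        ,  1.        ]])} 0.0 2.6611779
{'fov_y': 59.11391178517504, 'cx': 280.843950898314, 'cy': 210.01084786746213, 'extrinsics': array([[ 2.27757103e-01,  9.73717521e-01, -9.44478072e-04,
        -5.49192415e-01],
       [-9.35080664e-01,  2.18449029e-01, -2.79113193e-01,
         2.87787445e-02],
       [-2.71571086e-01,  6.44531754e-02,  9.60257743e-01,
        -3.91334154e-01],
       [ 0.00000000e+00,  0.00000000e+00,  0.00000000e+00,
         1.00000000e+00]])}
```

View pics/scene0.png

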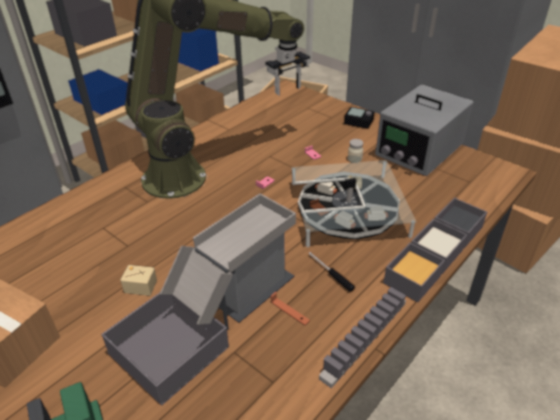

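View pics/top0.png

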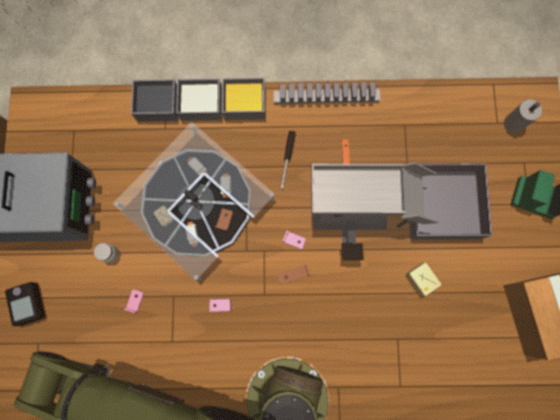

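The scene view shows the turntable under its clear cover at about (350,205), the tray and housing at (245,240) and the bin at (165,340). In the top view the table is at (197,203), the tray at (357,190), the pedal pad at (352,252) and the bin at (450,200). Pink plates at (294,240), (134,301) and (220,306) are decoys.

```bash
python3 - <<'E'
from h import *
z=np.load("pics/top0.npz");p=z["p"];d=z["d"]
c=cv2.resize(p[118:288,110:282],None,fx=4.6,fy=3.5*1.0,interpolation=cv2.INTER_CUBIC)
c=cv2.resize(p[120:286,112:280],None,fx=3.6,fy=3.6,interpolation=cv2.INTER_CUBIC)
cv2.imwrite("pics/tcrop.png",c)
m=robot.camera_model("top"); C=cloud(m,d)
for u,v,n in [(197,203,'knob'),(357,190,'tray'),(352,252,'pedal'),(450,200,'bin'),(195,232,'carr'),(270,190,'corner'),(195,128,'corner'),(116,206,'corner'),(196,280,'corner'),(240,210,'tt')]:
    print(n,C[v,u].round(3),d[v,u])
E
```

```text
knob [0.616 0.282 0.032] 1.6051966
tray [ 0.609 -0.21   0.204] 1.4288032
pedal [ 0.442 -0.204  0.096] 1.5028232
bin [ 0.618 -0.543  0.007] 1.6199245
carr [0.516 0.281 0.064] 1.5539722
corner [0.661 0.045 0.005] 1.6370898
corner [0.857 0.286 0.071] 1.6128917
corner [0.602 0.532 0.072] 1.566157
corner [ 0.37   0.286 -0.001] 1.5899906
tt [0.591 0.143 0.028] 1.6023128
```

View pics/tcrop.png

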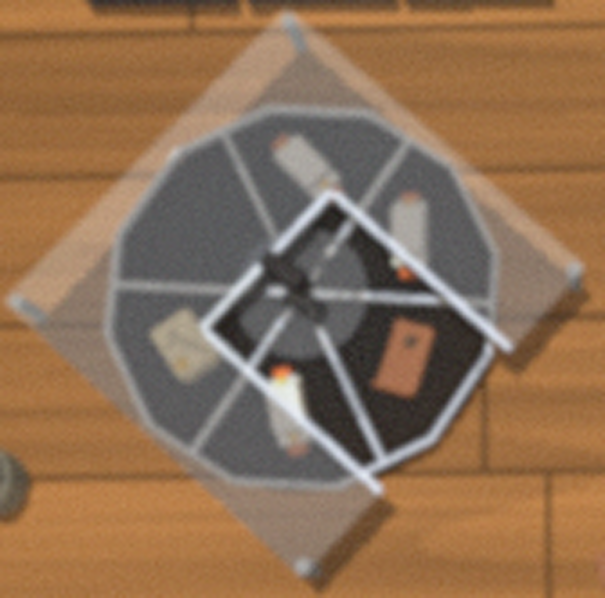

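Three carriers, at crop pixels (307,165), (410,235) and (287,410), each white with copper ends. The look-alikes are the cream relay cover at (187,347) and the rusty latch at (405,355), which stay. The sixth pocket (190,200) is empty. Next I measure the geometry.

```bash
python3 - <<'E'
from h import *
z=np.load("pics/top0.npz");p=z["p"];d=z["d"];m=robot.camera_model("top");C=cloud(m,d)
full=lambda x,y:(112+x/3.6-.4,120+y/3.6-.4)
cor=[onplane(m,*full(*q),.072)[:2] for q in [(290,15),(575,275),(305,570),(18,300)]]
cor=np.array(cor);print("corners",cor.round(3),"centre",cor.mean(0),[np.linalg.norm(cor[i]-cor[(i+1)%4]) for i in range(4)])
for nm,a,b in [("railA",(205,328),(380,490)),("railB",(332,190),(510,350)),("back",(205,328),(332,190))]:
    A=onplane(m,*full(*a),.072);B=onplane(m,*full(*b),.072);D=B-A;print(nm,A[:2].round(3),B[:2].round(3),np.degrees(np.arctan2(D[1],D[0])),np.linalg.norm(D))
# knob
M=(C[...,2]>.115)&(C[...,2]<.14)&(np.abs(C[...,0]-.61)<.1)&(np.abs(C[...,1]-.28)<.1)
P=C[M];print("knob",M.sum(),P.mean(0) if len(P) else 0)
if len(P):
    P2=P[:,:2].astype(np.float32);print(cv2.minAreaRect(P2*1000))
g=p.max(-1); M2=np.zeros(g.shape,np.uint8); M2[180:215,175:215]=(g[180:215,175:215]<75); 
ys,xs=np.nonzero(M2)
Q=np.array([onplane(m,x,y,.1295)[:2] for x,y in zip(xs,ys)],np.float32);print(len(Q),cv2.minAreaRect(Q*1000))
for n,q in dict(c1=(307,165),c2=(410,235),c3=(287,410),cov=(187,347),lat=(405,355)).items():
    P=onplane(m,*full(*q),.055)[:2]; v=P-cor.mean(0);print(n,P.round(3),np.linalg.norm(v).round(3),np.degrees(np.arctan2(v[1],v[0])))
# tray
M=(C[...,2]>.195)&(C[...,2]<.215)&(C[...,1]<-.05)&(C[...,1]>-.4)&(C[...,0]>.45)&(C[...,0]<.75)
print("trayfloor",M.sum(),np.percentile(C[M],[1,50,99],axis=0).round(3))
M=(C[...,2]>.23)&(C[...,2]<.25)&(C[...,1]<-.05)&(C[...,1]>-.4)&(C[...,0]>.45)&(C[...,0]<.75)
print("trayrim",M.sum(),np.percentile(C[M],[1,50,99],axis=0).round(3),cv2.minAreaRect(C[M][:,:2].astype(np.float32)*1000))
M=(np.abs(C[...,0]-.44)<.05)&(np.abs(C[...,1]+.204)<.06)&(C[...,2]>.07)&(C[...,2]<.12)
print("pad",M.sum(),np.percentile(C[M],[2,50,98],axis=0).round(3),cv2.minAreaRect(C[M][:,:2].astype(np.float32)*1000))
M=(C[...,2]>.08)&(C[...,2]<.095)&(C[...,1]<-.42)&(C[...,1]>-.75)&(C[...,0]>.4)&(C[...,0]<.8)
print("binrim",M.sum(),cv2.minAreaRect(C[M][:,:2].astype(np.float32)*1000))
E
```

```text
corners [[0.872 0.295]
 [0.626 0.04 ]
 [0.372 0.273]
 [0.611 0.53 ]] centre [0.62019797 0.28447076] [np.float64(0.35465657430818986), np.float64(0.3445979874018407), np.float64(0.35144795688647795), np.float64(0.35051202746835913)]
railA [0.584 0.364] [0.439 0.209] -132.98698710438066 0.21169759216227046
railB [0.707 0.255] [0.56  0.097] -133.02233862792886 0.21551285096206216
back [0.584 0.364] [0.707 0.255] -41.64796817600229 0.1648675543232091
knob 83 [0.61905681 0.28622374 0.12836003]
((620.0735473632812, 287.4570617675781), (39.67981719970703, 18.120609283447266), 54.005287170410156)
356 ((613.6622924804688, 271.3987731933594), (119.25807189941406, 106.1858901977539), 89.08247375488281)
c1 [0.735 0.28 ] 0.115 -2.0311569196503534
c2 [0.669 0.187] 0.109 -63.503566327993084
c3 [0.513 0.294] 0.108 174.92801732952015
cov [0.57  0.384] 0.111 116.76058520047334
lat [0.56  0.191] 0.111 -122.75944330696483
trayfloor 3997 [[ 0.53  -0.364  0.198]
 [ 0.61  -0.215  0.206]
 [ 0.675 -0.085  0.214]]
trayrim 558 [[ 0.534 -0.337  0.23 ]
 [ 0.631 -0.193  0.239]
 [ 0.678 -0.077  0.247]] ((606.3770751953125, -225.6020050048828), (294.6899108886719, 154.5888214111328), 88.28392791748047)
pad 432 [[ 0.418 -0.235  0.076]
 [ 0.448 -0.204  0.091]
 [ 0.485 -0.172  0.102]] ((452.653564453125, -204.42828369140625), (65.61871337890625, 70.80113983154297), 88.97992706298828)
binrim 367 ((602.5751953125, -529.647216796875), (213.44642639160156, 231.41954040527344), 88.86398315429688)
```

```bash
cat >> h.py <<'E'
from scipy.spatial.transform import Rotation as Ro
def nav(*targets):
    "print tool-frame shifts (mm) made at the present yaw, then turn; chain of (x,y,z,yawdeg)"
    s=robot.get_state(); R=Ro.from_rotvec(s["tool_rot"]).as_matrix(); p=s["tcp_pos"]; yaw=np.degrees(np.arctan2(R[1,0],R[0,0]))
    print("t %.1f tcp %s yaw %.1f tilt %.2f w %.3f F %s q6 %.2f"%(s["t"],p.round(4),yaw,np.degrees(np.arccos(-R[2,2])),s["width"],s["contact_force"].round(1),s["joints"][5]))
    for x,y,z,w in targets:
        a=np.radians(yaw);D=np.array([x,y,z])-p
        print(" shift mm [%.1f %.1f %.1f]"%tuple(1000*np.array([D[0]*np.cos(a)+D[1]*np.sin(a),D[0]*np.sin(a)-D[1]*np.cos(a),-D[2]])),"then turn %.3f rad"%-np.radians((w-yaw+180)%360-180))
        p=np.array([x,y,z]);yaw=w
E
python3 -c "
from h import *
nav((.6195,.2865,.2,-36),(.6195,.2865,.093,-36))"
```

```text
t 0.1 tcp [0.1247 0.5354 0.205 ] yaw 76.9 tilt 0.06 w 0.094 F [-0.4  0.5 -0.5] q6 -0.07
 shift mm [-130.2 538.4 5.0] then turn 1.970 rad
 shift mm [0.0 -0.0 107.0] then turn -0.000 rad
```

Call:
jog_arm(steps=[[[-11,45,0,0,1],[-11,45,0,0,1],[-11,45,0,0,1],[-11,45,0,0,1],[-11,45,0,0,1],[-11,45,0,0,1],[-11,45,0,0,1],[-11,45,0,0,1],[-11,45,0,0,1],[-11,45,0,0,1]]])

```text
t: 1.1
tcp_pos: [0.5395, 0.3252, 0.2051]
tool_rot: [-2.46, -1.953, 0.001]
contact_force: [-0.0, 0.3, 1.3]
width: 0.094
```

Call:
jog_arm(steps=[[[-10,44,2,0,1],[-10,44,3,0,1],[0,0,0,0.14,1],[0,0,0,0.14,1],[0,0,0,0.14,1],[0,0,0,0.14,1],[0,0,0,0.14,1],[0,0,0,0.14,1],[0,0,0,0.14,1],[0,0,0,0.14,1]]])

```text
t: 2.1
tcp_pos: [0.6191, 0.287, 0.1999]
tool_rot: [3.123, 0.339, -0.001]
contact_force: [0.1, 0.2, 0.2]
width: 0.094
```

Call:
jog_arm(steps=[[[0,0,0,0.14,1],[0,0,0,0.14,1],[0,0,0,0.14,1],[0,0,0,0.14,1],[0,0,0,0.14,1],[0,0,0,0.15,1],[0,0,0,0,1],[0,0,0,0,1],[0,0,0,0,1],[0,0,0,0,1]]])

```text
t: 3.1
tcp_pos: [0.6192, 0.287, 0.2003]
tool_rot: [2.989, -0.967, -0.0]
contact_force: [1.2, 0.3, 0.0]
width: 0.0939
```

```bash
python3 - <<'E'
from h import *
nav((.6195,.2865,.093,-36))
p,d,m=shot("wrist");cv2.imwrite("pics/w1.png",p);C=cloud(m,d)
M=(C[...,2]>.118)&(C[...,2]<.136)&(np.hypot(C[...,0]-.62,C[...,1]-.2865)<.06)
P=C[M];print(M.sum(),P.mean(0),cv2.minAreaRect(P[:,:2].astype(np.float32)*1000))
E
```

```text
t 3.1 tcp [0.6192 0.287  0.2003] yaw -35.9 tilt 0.01 w 0.094 F [1.2 0.3 0. ] q6 1.01
 shift mm [0.5 0.2 107.3] then turn 0.002 rad
1380 [0.62098936 0.28808697 0.12846759] ((619.7935180664062, 286.365234375), (40.50630187988281, 18.055009841918945), 56.21946716308594)
```

View pics/w1.png

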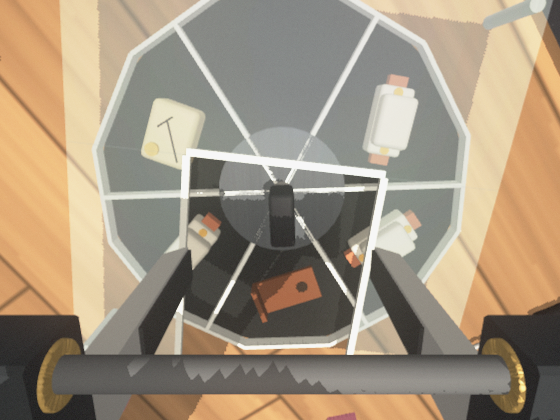

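The wrist view is clear: the bar grip at (282,215) is between the fingers. The latch is in the slot (288,290), carriers are at (200,240), (385,240) and (392,120), and the relay cover is at (172,130). I now grip the bar and turn it by about +51°.

Call:
jog_arm(steps=[[[0,0,27,-0.037,1],[0,0,40,0,1],[0,0,40,0,1],[0,0,0,0,1],[0,0,0,0,0],[0,0,0,0,0],[0,0,0,0,0],[0,0,0,0,0],[0,0,0,0,0],[0,0,0,0,0]]])

```text
t: 4.15
tcp_pos: [0.6193, 0.287, 0.0938]
tool_rot: [-3.005, 0.915, -0.0]
contact_force: [0.3, 1.2, 1.1]
width: 0.0494
```

Call:
jog_arm(steps=[[[0,0,0,-0.1,0],[0,0,0,-0.1,0],[0,0,0,-0.1,0],[0,0,0,-0.1,0],[0,0,0,-0.1,0],[0,0,0,-0.1,0],[0,0,0,-0.1,0],[0,0,0,-0.1,0],[0,0,0,-0.087,0],[0,0,0,0,0]]])

```text
t: 5.15
tcp_pos: [0.6197, 0.2882, 0.0936]
tool_rot: [-3.105, -0.468, -0.003]
contact_force: [5.9, 6.3, -3.6]
width: 0.0188
```

Call:
jog_arm(steps=[[[0,0,0,0,0],[0,0,0,0,0.6],[0,0,0,0,0.6],[0,0,0,0,0.6],[0,0,0,0,0.6],[0,0,-40,0,0.6],[0,0,-45,0,0.6],[0,0,-45,0,0.6],[0,0,-50,0,0.6],[0,0,0,0,0.6]]])

```text
t: 6.15
tcp_pos: [0.6205, 0.2876, 0.2817]
tool_rot: [-3.105, -0.463, -0.018]
contact_force: [0.5, -0.5, 0.8]
width: 0.0566
```

```bash
cat >> h.py <<'E'
AX=np.array([.6198,.2864]); SL=np.radians(-133); WIN=AX+.115*np.array([np.cos(SL),np.sin(SL)])
def bar(C):
    M=(C[...,2]>.118)&(C[...,2]<.136)&(np.hypot(C[...,0]-AX[0],C[...,1]-AX[1])<.04)
    P=C[M];(c,s,a)=cv2.minAreaRect(P[:,:2].astype(np.float32)*1000)
    if s[0]<s[1]: a-=90
    print("bar",M.sum(),np.round(c,1),np.round(s,1),"angle %.1f"%a)
def carr(C,p,z=(.052,.070),ctr=None,r=.07):
    ctr=WIN if ctr is None else ctr
    M=(C[...,2]>z[0])&(C[...,2]<z[1])&(np.hypot(C[...,0]-ctr[0],C[...,1]-ctr[1])<r)&(p.min(-1)>90)
    M=cv2.morphologyEx(M.astype(np.uint8),cv2.MORPH_OPEN,np.ones((5,5)))
    n,L,S,_=cv2.connectedComponentsWithStats(M)
    for i in range(1,n):
        if S[i,4]<150: continue
        P=C[L==i];(c,s,a)=cv2.minAreaRect(P[:,:2].astype(np.float32)*1000)
        if s[0]<s[1]: a-=90; s=s[::-1]
        print("blob",S[i,4],"px",S[i,:2]+S[i,2:4]//2,"c",np.round(c,1),"size",np.round(s,1),"long axis %.1f"%a,"z %.3f"%P[:,2].mean())
def look(fn):
    p,d,m=shot("wrist");cv2.imwrite(f"pics/{fn}.png",p);C=cloud(m,d);return p,d,m,C
E
python3 - <<'E'
from h import *
nav((*WIN,.2,0))
p,d,m,C=look("w2");bar(C);carr(C,p);print(WIN)
E
```

```text
t 6.2 tcp [0.6205 0.2876 0.2817] yaw 17.0 tilt 0.67 w 0.057 F [ 0.5 -0.5  0.8] q6 0.08
 shift mm [-100.6 58.5 81.7] then turn 0.296 rad
bar 824 [620.  286.3] [18.  39.6] angle -76.6
blob 976 px [193 221] c [541.3 212.7] size [44.  29.9] long axis 60.1 z 0.061
[0.54137019 0.20229432]
```

View pics/w2.png

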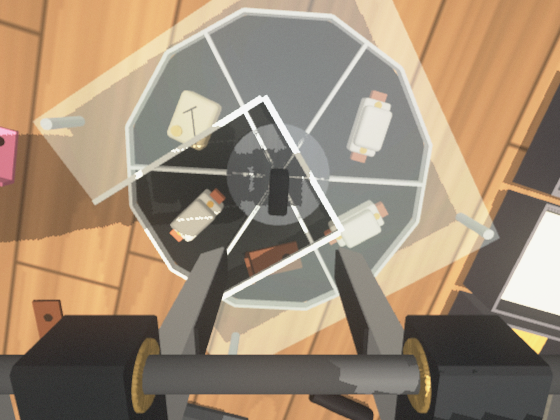

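The first pocket with a carrier now stands in the slot, at (195,220), with the latch beside it at (275,258). I go down and grip it.

```bash
python3 -c "
from h import *
nav((.5413,.2127,.14,-29.9),(.5413,.2127,.033,-29.9),(.5413,.2127,.32,-29.9),(.605,-.135,.32,-90),(.605,-.135,.217,-90))"
```

```text
t 6.2 tcp [0.62   0.2873 0.2773] yaw 17.0 tilt 0.37 w 0.057 F [-0.5  0.8 -0.6] q6 0.08
 shift mm [-97.0 48.4 137.3] then turn 0.818 rad
 shift mm [0.0 -0.0 107.0] then turn -0.000 rad
 shift mm [0.0 -0.0 -287.0] then turn -0.000 rad
 shift mm [228.5 269.7 -0.0] then turn 1.049 rad
 shift mm [0.0 -0.0 103.0] then turn -0.000 rad
```

Call:
jog_arm(steps=[[[-33,16,25,0,0.6],[-32,16,35,0,0.6],[-32,16,35,0,0.6],[0,0,20,0.15,0.6],[0,0,20,0.15,0.6],[0,0,0,0.15,0.6],[0,0,0,0.15,0.6],[0,0,0,0.15,0.6],[0,0,0,0.07,0.6],[0,0,0,0,0.6]]])

```text
t: 7.2
tcp_pos: [0.5398, 0.2126, 0.1372]
tool_rot: [3.033, -0.815, -0.003]
contact_force: [0.1, -0.7, -0.2]
width: 0.0563
```

```bash
python3 -c "
from h import *
nav((.5413,.2127,.033,-29.9))
p,d,m,C=look('w3');carr(C,p)"
```

```text
t 7.2 tcp [0.5398 0.2126 0.1372] yaw -30.1 tilt 0.12 w 0.056 F [ 0.1 -0.7 -0.2] q6 0.84
 shift mm [1.2 -0.8 104.2] then turn -0.003 rad
blob 2348 px [282 216] c [541.4 213.2] size [43.2 29.6] long axis 60.5 z 0.061
```

Call:
jog_arm(steps=[[[1,-1,34,0,0.6],[0,0,40,0,0.6],[0,0,30,0,0.6],[0,0,0,0,0],[0,0,0,0,0],[0,0,0,0,0],[0,0,0,0,0],[0,0,0,0,0],[0,0,0,0,0],[0,0,0,0,0]]])

```text
t: 8.25
tcp_pos: [0.5427, 0.2135, 0.0363]
tool_rot: [-3.033, 0.813, -0.004]
contact_force: [-2.0, -0.5, 7.5]
width: 0.0298
```

Call:
jog_arm(steps=[[[0,0,0,0,0],[0,0,-20,0,0],[0,0,-40,0,0],[0,0,-40,0,0],[0,0,-40,0,0],[0,0,-40,0,0],[0,0,-40,0,0],[0,0,-40,0,0],[0,0,-27,0,0],[0,0,0,0,0]]])

```text
t: 9.25
tcp_pos: [0.5425, 0.2134, 0.3264]
tool_rot: [-3.03, 0.812, -0.01]
contact_force: [-0.4, -0.3, -1.0]
width: 0.0298
```

```bash
python3 -c "
from h import *
nav((.605,-.135,.32,-90),(.605,-.135,.217,-90))"
```

```text
t 9.2 tcp [0.5425 0.2134 0.3264] yaw -30.0 tilt 0.44 w 0.030 F [-0.4 -0.3 -1. ] q6 0.84
 shift mm [228.4 270.5 6.4] then turn 1.047 rad
 shift mm [0.0 -0.0 103.0] then turn -0.000 rad
```

Call:
jog_arm(steps=[[[28.5,34,0,0,0],[28.5,34,0,0,0],[28.5,34,0,0,0],[28.5,34,0,0,0],[28.5,34,0,0,0],[28.5,34,0,0,0],[28.5,34,0,0,0],[28.5,33,0,0,0],[0,0,0,0.15,0],[0,0,0,0.15,0]]])

```text
t: 10.25
tcp_pos: [0.6034, -0.1369, 0.3202]
tool_rot: [2.874, -1.269, -0.003]
contact_force: [0.7, 0.7, -0.4]
width: 0.0296
```

Call:
jog_arm(steps=[[[0,0,0,0.15,0],[0,0,0,0.15,0],[0,0,0,0.15,0],[0,0,0,0.15,0],[0,0,0,0.147,0],[0,0,0,0,0],[0,0,0,0,0],[0,0,30,0,0],[0,0,30,0,0],[0,0,0,0,0]]])

```text
t: 11.25
tcp_pos: [0.6023, -0.1351, 0.2574]
tool_rot: [2.223, -2.215, -0.009]
contact_force: [0.1, -0.0, -1.2]
width: 0.0296
```

```bash
python3 - <<'E'
from h import *
nav((.605,-.135,.223,-90))
p,d,m,C=look("w4")
M=(abs(C[...,2]-.206)<.006)&(C[...,0]>.5)&(C[...,0]<.71)&(C[...,1]<-.05)&(C[...,1]>-.4)
print(np.percentile(C[M],[1,50,99],axis=0).round(3))
M=(C[...,2]>.235)&(C[...,2]<.247)&(C[...,0]>.5)&(C[...,0]<.71)&(C[...,1]<-.05)&(C[...,1]>-.4)
print(np.percentile(C[M],[1,50,99],axis=0).round(3))
E
```

```text
t 11.2 tcp [ 0.6023 -0.1351  0.2574] yaw -89.8 tilt 0.40 w 0.030 F [ 0.1 -0.  -1.2] q6 1.29
 shift mm [-0.1 -2.7 34.4] then turn 0.003 rad
[[ 0.539 -0.322  0.204]
 [ 0.619 -0.219  0.205]
 [ 0.67  -0.083  0.209]]
[[ 0.535 -0.304  0.235]
 [ 0.663 -0.144  0.24 ]
 [ 0.678 -0.079  0.242]]
```

View pics/w4.png

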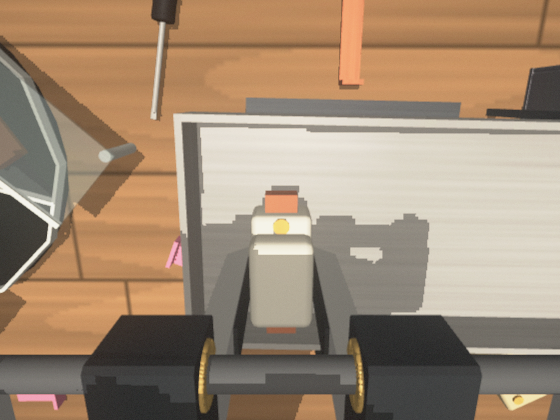

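The carrier is held at (282,275), and the tray's bare floor (300,180) lies below it. I set it down and retreat.

Call:
jog_arm(steps=[[[0,-2,13,0,0],[0,0,11,0,0],[0,0,10,0,0],[0,0,0,0,0],[0,0,0,0,0.55],[0,0,0,0,0.55],[0,0,0,0,0.55],[0,0,0,0,0.55],[0,0,0,0,0.55],[0,0,0,0,0.55]]])

```text
t: 12.3
tcp_pos: [0.6057, -0.1355, 0.2276]
tool_rot: [-2.221, 2.222, -0.0]
contact_force: [-0.0, -0.3, 1.5]
width: 0.0517
```

Call:
jog_arm(steps=[[[0,0,-20,0,0.55],[0,0,-40,0,0.55],[0,0,-40,0,0.55],[0,0,0,0,0.55],[0,0,0,-0.15,0.55],[0,0,0,-0.15,0.55],[0,0,0,-0.15,0.55],[0,0,0,-0.15,0.55],[0,0,0,-0.15,0.55],[0,0,0,-0.15,0.55]]])

```text
t: 13.3
tcp_pos: [0.6056, -0.1355, 0.3269]
tool_rot: [2.97, -1.025, -0.001]
contact_force: [0.5, 0.4, -0.2]
width: 0.0521
```

```bash
python3 - <<'E'
from h import *
p,d,m,C=look("w5");carr(C,p,(.232,.255),np.array([.605,-.135]),.08)
nav((*AX,.25,13.4),(*AX,.093,13.4))
p,d,m=shot("top");cv2.imwrite("pics/top1.png",p);bar(cloud(m,d))
E
```

```text
blob 182 px [286 117] c [653.  -81.7] size [21.3  4. ] long axis -1.2 z 0.240
blob 167 px [260 138] c [629.6 -81.2] size [21.1  4. ] long axis -1.1 z 0.240
blob 398 px [365 171] c [ 674.8 -147.1] size [51.1  4.1] long axis 88.9 z 0.240
blob 325 px [220 168] c [593.3 -80.5] size [47.1  4. ] long axis -1.1 z 0.240
blob 2342 px [279 216] c [ 604.3 -135.9] size [44.1 30.6] long axis -0.5 z 0.244
blob 333 px [189 235] c [ 539.8 -104.4] size [37.8  4.9] long axis 88.4 z 0.239
blob 161 px [239 294] c [ 538.7 -166.7] size [19.9  4.3] long axis 89.5 z 0.239
t 13.3 tcp [ 0.6056 -0.1354  0.3269] yaw -37.5 tilt 0.04 w 0.052 F [ 0.6 -0.1 -0.6] q6 0.38
 shift mm [-245.7 -343.2 76.9] then turn -0.889 rad
 shift mm [0.0 0.0 157.0] then turn -0.000 rad
bar 83 [620.1 287.1] [19.4 39.1] angle -77.0
```

Call:
jog_arm(steps=[[[-27,-38,0,0,0.5],[-27,-38,0,0,0.5],[-27,-38,0,0,0.5],[-27,-38,0,0,0.5],[-27,-38,0,0,0.5],[-27,-38,0,0,0.5],[-27,-38,0,0,0.5],[-28,-38,0,0,0.5],[-29,-39,0,0,0.5],[0,0,0,0,0.5]]])

```text
t: 14.4
tcp_pos: [0.6252, 0.2915, 0.3256]
tool_rot: [2.966, -1.034, -0.003]
contact_force: [-0.2, -0.1, 0.1]
width: 0.0474
```

Call:
jog_arm(steps=[[[0,0,30,-0.15,0.5],[0,0,30,-0.15,0.5],[0,0,30,-0.15,0.5],[0,0,0,-0.15,0.5],[0,0,0,-0.15,0.5],[0,0,0,-0.136,0.5],[0,0,0,0,0.5],[0,0,0,0,0.5],[0,0,0,0,0.5],[0,0,0,0,0.5]]])

```text
t: 15.4
tcp_pos: [0.6263, 0.286, 0.2375]
tool_rot: [3.124, 0.333, -0.0]
contact_force: [-0.3, 0.2, -0.2]
width: 0.047
```

```bash
python3 - <<'E'
from h import *
p,d,m,C=look("w6");bar(C);nav((*AX,.093,13.4))
E
```

```text
bar 1080 [620.  286.1] [17.9 40.6] angle -77.7
t 15.4 tcp [0.6263 0.286  0.2375] yaw 12.2 tilt 0.00 w 0.047 F [ 0.1 -0.2 -1.1] q6 0.16
 shift mm [-6.3 -1.7 144.5] then turn -0.021 rad
```

Call:
jog_arm(steps=[[[-6,-2,25,0,0.5],[0,0,40,0,0.5],[0,0,40,0,0.5],[0,0,39,0,0.5],[0,0,0,0,0],[0,0,0,0,0],[0,0,0,0,0],[0,0,0,0,0],[0,0,0,0,0],[0,0,0,0,0]]])

```text
t: 16.45
tcp_pos: [0.62, 0.287, 0.096]
tool_rot: [-3.123, -0.337, -0.001]
contact_force: [-6.7, -2.6, 8.2]
width: 0.0177
```

Call:
jog_arm(steps=[[[0,0,0,0.1,0],[0,0,0,0.1,0],[0,0,0,0.1,0],[0,0,0,0.1,0],[0,0,0,0.1,0],[0,0,0,0.1,0],[0,0,0,0.1,0],[0,0,0,0.1,0],[0,0,0,0.1,0],[0,0,0,0.1,0]]])

```text
t: 17.45
tcp_pos: [0.6199, 0.2868, 0.0961]
tool_rot: [-2.9, 1.207, -0.001]
contact_force: [-8.7, -3.2, 9.0]
width: 0.0184
```

Call:
jog_arm(steps=[[[0,0,0,0.1,0],[0,0,0,0.1,0],[0,0,0,0.1,0],[0,0,0,0.1,0],[0,0,0,0.1,0],[0,0,0,0.1,0],[0,0,0,0.1,0],[0,0,0,0.1,0],[0,0,0,0.1,0],[0,0,0,0.12,0]]])

```text
t: 18.45
tcp_pos: [0.6198, 0.2869, 0.096]
tool_rot: [-1.942, 2.469, -0.0]
contact_force: [-9.1, -3.2, 8.2]
width: 0.0185
```

Call:
jog_arm(steps=[[[0,0,0,0,0],[0,0,0,0,0.6],[0,0,0,0,0.6],[0,0,0,0,0.6],[0,0,0,0,0.6],[0,0,-40,0,0.6],[0,0,-40,0,0.6],[0,0,-40,0,0.6],[0,0,-40,0,0.6],[0,0,0,0,0.6]]])

```text
t: 19.45
tcp_pos: [0.6213, 0.2873, 0.2602]
tool_rot: [-1.941, 2.458, -0.004]
contact_force: [0.4, 0.2, -0.7]
width: 0.0567
```

```bash
python3 - <<'E'
from h import *
p,d,m,C=look("w7");bar(C);carr(C,p);nav((*WIN,.14,-30))
E
```

```text
bar 934 [620.5 286.8] [17.9 39.5] angle -14.8
blob 1058 px [370 235] c [545.1 206.6] size [43.8 29.9] long axis -71.3 z 0.061
t 19.5 tcp [0.6207 0.2871 0.2565] yaw -103.4 tilt 0.30 w 0.056 F [ 0.8 -0.1  0. ] q6 2.18
 shift mm [100.9 57.5 116.5] then turn -1.281 rad
```

View pics/w7.png

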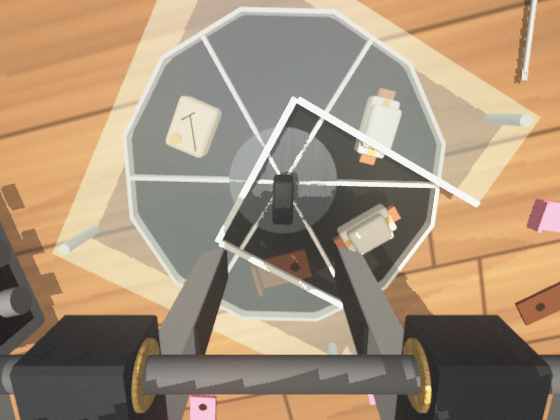

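The carrier in the slot (370,232) is free and at yaw -71°, with the latch (285,268) and relay cover (192,125) in their pockets. I go to it with a jaw yaw of 18.7°, keeping TCP z at 0.038 or above so that the body clears the knob.

```bash
python3 -c "
from h import *
nav((.5451,.2066,.17,18.7),(.5451,.2066,.038,18.7))"
```

```text
t 19.5 tcp [0.6207 0.2871 0.2565] yaw -103.4 tilt 0.30 w 0.056 F [ 0.8 -0.1  0. ] q6 2.18
 shift mm [95.8 54.9 86.5] then turn -2.131 rad
 shift mm [0.0 0.0 132.0] then turn -0.000 rad
```

Call:
jog_arm(steps=[[[32,18,24,0,0.6],[32,18,30,0,0.6],[32,19,30,0,0.6],[0,0,0,-0.15,0.6],[0,0,0,-0.15,0.6],[0,0,0,-0.15,0.6],[0,0,0,-0.15,0.6],[0,0,0,-0.15,0.6],[0,0,0,-0.15,0.6],[0,0,0,-0.15,0.6]]])

```text
t: 20.5
tcp_pos: [0.5436, 0.206, 0.168]
tool_rot: [2.923, -1.148, -0.003]
contact_force: [0.4, -0.1, -0.9]
width: 0.0566
```

Call:
jog_arm(steps=[[[0,0,0,-0.15,0.6],[0,0,0,-0.15,0.6],[0,0,0,-0.15,0.6],[0,0,0,-0.15,0.6],[0,0,0,-0.15,0.6],[0,0,0,-0.15,0.6],[0,0,0,-0.15,0.6],[0,0,0,-0.03,0.6],[0,0,0,0,0.6],[0,0,0,0,0.6]]])

```text
t: 21.5
tcp_pos: [0.544, 0.2061, 0.1691]
tool_rot: [3.101, 0.503, -0.001]
contact_force: [-0.4, -0.7, -0.5]
width: 0.0562
```

```bash
python3 -c "
from h import *
p,d,m,C=look('w8');carr(C,p);nav((.5451,.2066,.038,18.7))"
```

```text
blob 1901 px [281 206] c [544.4 206. ] size [43.2 29.4] long axis -71.1 z 0.061
t 21.6 tcp [0.5441 0.2061 0.1692] yaw 18.5 tilt 0.02 w 0.056 F [ 0.6 -0.  -0.1] q6 -0.02
 shift mm [1.1 -0.1 131.2] then turn -0.004 rad
```

Call:
jog_arm(steps=[[[0,0,45,0,0.6],[0,0,45,0,0.6],[0,0,41,0,0.6],[0,0,0,0,0],[0,0,0,0,0],[0,0,0,0,0],[0,0,0,0,0],[0,0,0,0,0],[0,0,0,0,0],[0,0,0,0,0]]])

```text
t: 22.55
tcp_pos: [0.5453, 0.2065, 0.041]
tool_rot: [-3.1, -0.508, -0.006]
contact_force: [-2.3, 0.3, 8.2]
width: 0.03
```

Call:
jog_arm(steps=[[[0,0,0,0,0],[0,0,-20,0,0],[0,0,-40,0,0],[0,0,-40,0,0],[0,0,-40,0,0],[0,0,-40,0,0],[0,0,-40,0,0],[0,0,-40,0,0],[0,0,-20,0,0],[0,0,0,0,0]]])

```text
t: 23.55
tcp_pos: [0.5447, 0.2063, 0.3227]
tool_rot: [-3.099, -0.508, -0.011]
contact_force: [0.3, -0.0, -1.5]
width: 0.0297
```

```bash
python3 -c "
from h import *
nav((.605,-.207,.32,90),(.605,-.207,.226,90))"
```

```text
t 23.6 tcp [0.5447 0.2063 0.3227] yaw 18.6 tilt 0.40 w 0.030 F [ 0.3 -0.  -1.5] q6 -0.03
 shift mm [-74.8 411.0 2.7] then turn -1.246 rad
 shift mm [0.0 0.0 94.0] then turn -0.000 rad
```

Call:
jog_arm(steps=[[[-8,45,0,0,0],[-8,46,0,0,0],[-8,46,0,0,0],[-8,46,0,0,0],[-8,46,0,0,0],[-8,46,0,0,0],[-9,46,0,0,0],[-9,45,0,0,0],[-9,45,0,0,0],[0,0,0,0,0]]])

```text
t: 24.55
tcp_pos: [0.6037, -0.2121, 0.316]
tool_rot: [-3.101, -0.5, 0.004]
contact_force: [-0.3, -0.3, -0.7]
width: 0.0294
```

Call:
jog_arm(steps=[[[0,0,0,-0.15,0],[0,0,0,-0.15,0],[0,0,0,-0.15,0],[0,0,0,-0.15,0],[0,0,0,-0.15,0],[0,0,0,-0.15,0],[0,0,0,-0.15,0],[0,0,0,-0.15,0],[0,0,20,-0.046,0],[0,0,0,0,0]]])

```text
t: 25.55
tcp_pos: [0.6036, -0.2064, 0.2953]
tool_rot: [-2.217, -2.22, 0.003]
contact_force: [0.4, -0.8, -1.4]
width: 0.0295
```

```bash
python3 -c "
from h import *
nav((.605,-.207,.228,90))"
```

```text
t 25.6 tcp [ 0.6036 -0.2064  0.2953] yaw 90.1 tilt 0.28 w 0.029 F [ 0.4 -0.8 -1.4] q6 -1.96
 shift mm [-0.6 1.4 67.3] then turn 0.001 rad
```

Call:
jog_arm(steps=[[[0,1,27,0,0],[0,0,20,0,0],[0,0,20,0,0],[0,0,0,0,0],[0,0,0,0,0.5],[0,0,0,0,0.5],[0,0,0,0,0.5],[0,0,0,0,0.5],[0,0,0,0,0.5],[0,0,0,0,0.5]]])

```text
t: 26.55
tcp_pos: [0.6054, -0.2073, 0.2317]
tool_rot: [2.221, 2.222, 0.0]
contact_force: [-0.5, -0.1, -1.1]
width: 0.0471
```

Call:
jog_arm(steps=[[[0,0,-20,0,0.5],[0,0,-40,0,0.5],[0,0,-40,0,0.5],[0,0,0,0.13,0.5],[0,0,0,0.128,0.5],[0,0,0,0,0.5],[0,0,0,0,0.5],[0,0,0,0,0.5],[0,0,0,0,0.5],[0,0,0,0,0.5]]])

```text
t: 27.55
tcp_pos: [0.6054, -0.2073, 0.3315]
tool_rot: [-2.488, -1.919, 0.0]
contact_force: [-0.2, 0.1, -0.7]
width: 0.0469
```

```bash
python3 - <<'E'
from h import *
p,d,m,C=look("w9");carr(C,p,(.242,.255),np.array([.605,-.18]),.1)
nav((*AX,.3,75.2),(*AX,.093,75.2))
E
```

```text
blob 2176 px [374 190] c [ 604.8 -136.4] size [43.  29.3] long axis 0.6 z 0.245
blob 2034 px [281 215] c [ 605.4 -207.6] size [43.6 29.5] long axis -0.5 z 0.245
t 27.6 tcp [ 0.6054 -0.2073  0.3315] yaw 75.3 tilt 0.01 w 0.047 F [ 0.7 -0.3 -0.2] q6 -1.70
 shift mm [481.1 -111.5 31.5] then turn 0.001 rad
 shift mm [0.0 0.0 207.0] then turn -0.000 rad
```

Both carriers lie flat in the tray. Now back to the knob.

Call:
jog_arm(steps=[[[44,-11,0,0,0.5],[48,-11,0,0,0.5],[48,-11,0,0,0.5],[48,-11,0,0,0.5],[48,-11,0,0,0.5],[48,-11,0,0,0.5],[48,-11,0,0,0.5],[48,-11,0,0,0.5],[48,-11,0,0,0.5],[48,-11,0,0,0.5]]])

```text
t: 28.6
tcp_pos: [0.62, 0.2831, 0.3317]
tool_rot: [2.488, 1.918, 0.0]
contact_force: [0.4, -0.9, 0.5]
width: 0.0467
```

Call:
jog_arm(steps=[[[5,-1,40,0,0.5],[0,0,40,0,0.5],[0,0,0,0,0.5],[0,0,0,0,0.5],[0,0,0,0,0.5],[0,0,0,0,0.5],[0,0,0,0,0.5],[0,0,0,0,0.5],[0,0,0,0,0.5],[0,0,0,0,0.5]]])

```text
t: 29.6
tcp_pos: [0.6207, 0.2862, 0.2516]
tool_rot: [2.489, 1.918, 0.0]
contact_force: [-1.0, 0.4, -0.7]
width: 0.0471
```

```bash
python3 - <<'E'
from h import *
p,d,m,C=look("w10");bar(C);nav((*AX,.093,75.2))
E
```

```text
bar 988 [620.3 286. ] [17.2 40.1] angle -14.7
t 29.6 tcp [0.6207 0.2861 0.2516] yaw 75.2 tilt 0.00 w 0.047 F [-0.5  0.  -1.1] q6 -0.93
 shift mm [0.0 -0.9 158.6] then turn 0.001 rad
```

Call:
jog_arm(steps=[[[0,-1,40,0,0.5],[0,0,40,0,0.5],[0,0,40,0,0.5],[0,0,37,0,0.5],[0,0,0,0,0],[0,0,0,0,0],[0,0,0,0,0],[0,0,0,0,0],[0,0,0,0,0],[0,0,0,0,0]]])

```text
t: 30.65
tcp_pos: [0.6206, 0.2867, 0.0969]
tool_rot: [2.488, 1.917, 0.005]
contact_force: [0.2, -0.1, 7.6]
width: 0.0175
```

Call:
jog_arm(steps=[[[0,0,0,0.1,0],[0,0,0,0.1,0],[0,0,0,0.1,0],[0,0,0,0.1,0],[0,0,0,0.1,0],[0,0,0,0.1,0],[0,0,0,0.1,0],[0,0,0,0.1,0],[0,0,0,0.12,0],[0,0,0,0.12,0]]])

```text
t: 31.65
tcp_pos: [0.6201, 0.2866, 0.0969]
tool_rot: [-3.113, -0.421, -0.003]
contact_force: [-5.8, -1.9, 10.3]
width: 0.0178
```

Call:
jog_arm(steps=[[[0,0,0,0,0],[0,0,0,0,0.6],[0,0,0,0,0.6],[0,0,0,0,0.6],[0,0,0,0,0.6],[0,0,-40,0,0.6],[0,0,-40,0,0.6],[0,0,-40,0,0.6],[0,0,-40,0,0.6],[0,0,0,0,0.6]]])

```text
t: 32.65
tcp_pos: [0.621, 0.2869, 0.2611]
tool_rot: [-3.11, -0.427, -0.014]
contact_force: [0.6, 0.4, -0.2]
width: 0.0561
```

```bash
python3 - <<'E'
from h import *
p,d,m,C=look("w11");bar(C);carr(C,p);nav((*WIN,.14,-30))
E
```

```text
bar 927 [620.  286.6] [17.6 39.5] angle -74.7
blob 1048 px [188 237] c [540.7 202.2] size [43.8 29.9] long axis -86.9 z 0.061
t 32.7 tcp [0.6204 0.2867 0.2575] yaw 15.6 tilt 0.29 w 0.056 F [ 0.2  0.5 -0.3] q6 0.11
 shift mm [-98.8 59.9 117.5] then turn 0.797 rad
```

View pics/w11.png

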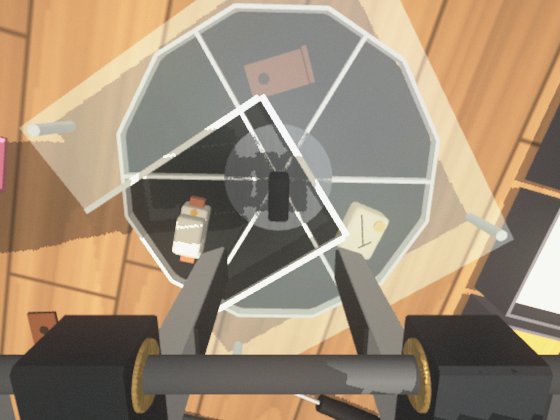

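The last carrier stands at (190,228) in the slot, and the latch (280,72) and relay cover (363,228) are in place.

```bash
python3 -c "
from h import *
nav((.5407,.2022,.15,3.1),(.5407,.2022,.036,3.1))"
```

```text
t 32.7 tcp [0.6204 0.2867 0.2575] yaw 15.6 tilt 0.29 w 0.056 F [ 0.2  0.5 -0.3] q6 0.11
 shift mm [-99.5 59.8 107.5] then turn 0.219 rad
 shift mm [0.0 0.0 114.0] then turn -0.000 rad
```

Call:
jog_arm(steps=[[[-33,20,20,0,0.6],[-33,20,40,0,0.6],[-33,20,45,0,0.6],[0,0,0,0.11,0.6],[0,0,0,0.11,0.6],[0,0,0,0,0.6],[0,0,0,0,0.6],[0,0,0,0,0.6],[0,0,0,0,0.6],[0,0,0,0,0.6]]])

```text
t: 33.7
tcp_pos: [0.5473, 0.2092, 0.1605]
tool_rot: [3.14, 0.085, -0.0]
contact_force: [-0.4, 0.1, -1.7]
width: 0.0564
```

```bash
python3 -c "
from h import *
p,d,m,C=look('w12');carr(C,p);nav((.5407,.2022,.036,3.1))"
```

```text
blob 1980 px [272 217] c [540.4 202.6] size [43.3 29.9] long axis -86.8 z 0.061
t 33.8 tcp [0.5473 0.2092 0.1605] yaw 3.1 tilt 0.00 w 0.057 F [-0.  -0.4 -0.1] q6 0.25
 shift mm [-7.0 6.6 124.5] then turn -0.000 rad
```

Call:
jog_arm(steps=[[[-7,7,34,0,0.6],[0,0,45,0,0.6],[0,0,44,0,0.6],[0,0,0,0,0],[0,0,0,0,0],[0,0,0,0,0],[0,0,0,0,0],[0,0,0,0,0],[0,0,0,0,0],[0,0,0,0,0]]])

```text
t: 34.75
tcp_pos: [0.5419, 0.2021, 0.0401]
tool_rot: [-3.14, -0.083, -0.006]
contact_force: [-1.2, -1.5, 8.9]
width: 0.0294
```

Call:
jog_arm(steps=[[[0,0,0,0,0],[0,0,-20,0,0],[0,0,-40,0,0],[0,0,-40,0,0],[0,0,-40,0,0],[0,0,-40,0,0],[0,0,-40,0,0],[0,0,-40,0,0],[0,0,-25,0,0],[0,0,0,0,0]]])

```text
t: 35.75
tcp_pos: [0.5412, 0.202, 0.3277]
tool_rot: [-3.138, -0.083, -0.012]
contact_force: [-0.0, -0.2, -1.0]
width: 0.0297
```

```bash
python3 -c "
from h import *
nav((.605,-.277,.32,90),(.605,-.277,.226,90))"
```

```text
t 35.8 tcp [0.5412 0.202  0.3277] yaw 3.0 tilt 0.46 w 0.030 F [-0.  -0.2 -1. ] q6 0.24
 shift mm [38.3 481.7 7.7] then turn -1.518 rad
 shift mm [0.0 0.0 94.0] then turn -0.000 rad
```

Call:
jog_arm(steps=[[[3,44,0,0,0],[3,44,0,0,0],[3,44,0,0,0],[3,44,0,0,0],[3,44,0,0,0],[3,44,0,0,0],[4,44,0,0,0],[4,44,0,0,0],[4,44,0,0,0],[4,43,0,0,0]]])

```text
t: 36.75
tcp_pos: [0.5976, -0.2366, 0.3221]
tool_rot: [-3.14, -0.083, 0.001]
contact_force: [0.9, -0.2, -0.5]
width: 0.0297
```

Call:
jog_arm(steps=[[[4,42,0,0,0],[0,0,0,-0.15,0],[0,0,0,-0.15,0],[0,0,0,-0.15,0],[0,0,0,-0.15,0],[0,0,0,-0.15,0],[0,0,0,-0.15,0],[0,0,0,-0.15,0],[0,0,0,-0.15,0],[0,0,0,-0.15,0]]])

```text
t: 37.75
tcp_pos: [0.6039, -0.2764, 0.3219]
tool_rot: [-2.393, -2.034, 0.0]
contact_force: [-0.2, -0.5, -1.8]
width: 0.0298
```

Call:
jog_arm(steps=[[[0,0,0,-0.15,0],[0,0,0,-0.018,0],[0,0,20,0,0],[0,0,0,0,0],[0,0,0,0,0],[0,0,0,0,0],[0,0,0,0,0],[0,0,0,0,0],[0,0,0,0,0],[0,0,0,0,0]]])

```text
t: 38.75
tcp_pos: [0.6042, -0.2765, 0.3027]
tool_rot: [2.221, 2.221, 0.0]
contact_force: [0.2, 0.7, -1.2]
width: 0.0298
```

```bash
python3 -c "
from h import *
nav((.605,-.277,.227,90))
p,d,m=shot('top');cv2.imwrite('pics/top2.png',p)
C=cloud(m,d);carr(C,p,(.242,.255),np.array([.605,-.17]),.08)"
```

```text
t 38.8 tcp [ 0.6042 -0.2765  0.3027] yaw 90.0 tilt 0.01 w 0.030 F [ 0.2  0.7 -1.2] q6 -2.06
 shift mm [-0.5 0.8 75.7] then turn 0.000 rad
```

Call:
jog_arm(steps=[[[0,1,30,0,0],[0,0,25,0,0],[0,0,21,0,0],[0,0,0,0,0],[0,0,0,0,0.45],[0,0,0,0,0.45],[0,0,0,0,0.45],[0,0,0,0,0.45],[0,0,0,0,0.45],[0,0,0,0,0.45]]])

```text
t: 39.8
tcp_pos: [0.6052, -0.2765, 0.2267]
tool_rot: [2.221, 2.222, 0.0]
contact_force: [0.2, 0.2, -0.9]
width: 0.0421
```

Call:
jog_arm(steps=[[[0,0,-20,0,0.45],[0,0,-40,0,0.45],[0,0,-40,0,0.45],[0,0,0,0,0.45],[0,0,0,0,0],[0,0,0,0,0],[0,0,0,0,0],[0,0,0,0,0],[0,0,0,0,0],[0,0,0,0,0]]])

```text
t: 40.8
tcp_pos: [0.6051, -0.2765, 0.3264]
tool_rot: [-2.221, -2.221, 0.0]
contact_force: [0.1, 0.3, 0.0]
width: 0.001
```

```bash
python3 - <<'E'
from h import *
p,d,m,C=look("w13");carr(C,p,(.242,.255),np.array([.605,-.2]),.13)
nav((.44,-.204,.33,90),(.44,-.204,.12,90),(.44,-.204,.04,90))
E
```

```text
blob 2124 px [281 216] c [ 605.1 -277.2] size [42.5 28.8] long axis 0.8 z 0.245
blob 2093 px [375 217] c [ 605.4 -207.6] size [43.2 28.9] long axis 0.8 z 0.245
blob 2131 px [471 216] c [ 604.8 -136.9] size [42.5 30. ] long axis 0.4 z 0.245
t 40.9 tcp [ 0.6051 -0.2765  0.3265] yaw 90.0 tilt 0.01 w 0.001 F [-1.4 -1.  -0.7] q6 -2.05
 shift mm [72.5 -165.1 -3.5] then turn 0.000 rad
 shift mm [0.0 0.0 210.0] then turn -0.000 rad
 shift mm [0.0 0.0 80.0] then turn -0.000 rad
```

View pics/w13.png

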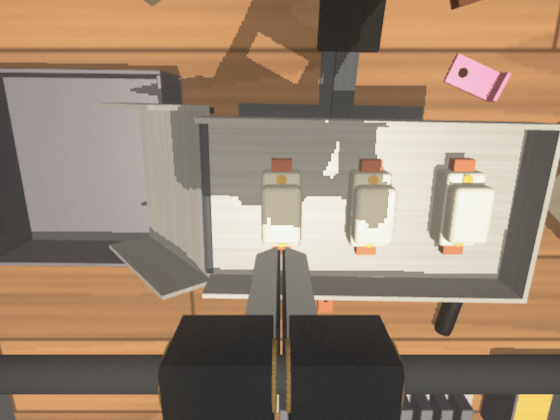

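All three carriers, at (282,205), (372,210) and (466,205), lie apart in the tray, let go. The pedal pad is at (350,25). I go above the pad with shut fingers.

Call:
jog_arm(steps=[[[15,-33,0,0,0],[15,-33,0,0,0],[15,-33,0,0,0],[14,-33,0,0,0],[14,-33,0,0,0],[0,0,40,0,0],[0,0,45,0,0],[0,0,45,0,0],[0,0,45,0,0],[0,0,20,0,0]]])

```text
t: 41.85
tcp_pos: [0.4387, -0.2028, 0.1281]
tool_rot: [-2.218, -2.219, 0.002]
contact_force: [0.0, -0.4, 0.1]
width: 0.0003
```

```bash
python3 - <<'E'
from h import *
nav((.44,-.204,.1,90),(.44,-.204,.04,90))
p,d,m=shot("scene");C=cloud(m,d);p2,d2,m2,C2=look("w14")
for n,c in(("scene",C),("wrist",C2)):
    M=(np.abs(c[...,0]-.445)<.05)&(np.abs(c[...,1]+.204)<.06)&(c[...,2]>.07)&(c[...,2]<.11)
    if M.sum(): print(n,M.sum(),np.percentile(c[M],[2,50,98],axis=0).round(3))
E
```

```text
t 41.9 tcp [ 0.4387 -0.2028  0.1281] yaw 90.0 tilt 0.24 w 0.000 F [ 0.  -0.4  0.1] q6 -2.08
 shift mm [-1.2 1.3 28.1] then turn 0.000 rad
 shift mm [0.0 0.0 60.0] then turn -0.000 rad
wrist 6365 [[ 0.417 -0.237  0.085]
 [ 0.434 -0.208  0.093]
 [ 0.469 -0.175  0.098]]
```

Call:
jog_arm(steps=[[[0,0,15,0,0],[0,0,15,0,0],[0,0,10,0,0],[0,0,10,0,0],[0,0,10,0,0],[0,0,10,0,0],[0,0,8,0,0],[0,0,5,0,0],[0,0,2,0,0],[0,0,0,0,0]]])

```text
t: 42.95
tcp_pos: [0.4408, -0.2042, 0.048]
tool_rot: [2.22, 2.22, 0.0]
contact_force: [-3.6, -0.6, 5.4]
width: 0.0004
```

```bash
python3 - <<'E'
from h import *
nav((.44,-.204,.04,90))
E
```

```text
t 43.0 tcp [ 0.4408 -0.2042  0.048 ] yaw 90.0 tilt 0.11 w 0.000 F [-3.6 -0.6  5.4] q6 -2.08
 shift mm [0.2 -0.8 8.0] then turn 0.000 rad
```

Call:
jog_arm(steps=[[[0,0,2,0,0],[0,0,2,0,0],[0,0,2,0,0],[0,0,2,0,0],[0,0,0,0,0],[0,0,0,0,0],[0,0,0,0,0],[0,0,0,0,0],[0,0,0,0,0],[0,0,0,0,0]]])

```text
t: 43.95
tcp_pos: [0.4417, -0.2043, 0.0411]
tool_rot: [2.218, 2.219, 0.002]
contact_force: [-2.0, 1.6, 14.8]
width: 0.0002
```

Call:
jog_arm(steps=[[[0,0,1,0,0],[0,0,1,0,0],[0,0,0,0,0],[0,0,0,0,0],[0,0,0,0,0],[0,0,0,0,0],[0,0,0,0,0],[0,0,0,0,0],[0,0,0,0,0],[0,0,0,0,0]]])

```text
t: 44.95
tcp_pos: [0.442, -0.2045, 0.0405]
tool_rot: [2.218, 2.218, 0.002]
contact_force: [-9.7, 5.9, 35.4]
width: 0.0006
```

The force has jumped to 35 N and the pad has stopped sinking, so it is on its stop.

```bash
python3 - <<'E'
from h import *
p,d,m=shot("top");C=cloud(m,d)
a=cv2.resize(p[140:270,290:500],None,fx=3.5,fy=3.5,interpolation=cv2.INTER_CUBIC);cv2.imwrite("pics/tip.png",a)
M=(C[...,1]<-.42)&(C[...,1]>-.64)&(abs(C[...,0]-.6)<.105)&(p.min(-1)>130)&(C[...,2]<.085)
n,L,S,_=cv2.connectedComponentsWithStats(M.astype(np.uint8))
for i in range(1,n):
    if S[i,4]>15: print(S[i],C[L==i].mean(0).round(3))
nav()
E
```

```text
[ 418  176   61   59 2666] [ 0.602 -0.541  0.011]
t 45.0 tcp [ 0.442  -0.2044  0.0405] yaw 90.0 tilt 0.29 w 0.000 F [-10.2   6.9  37. ] q6 -2.08
```

View pics/tip.png

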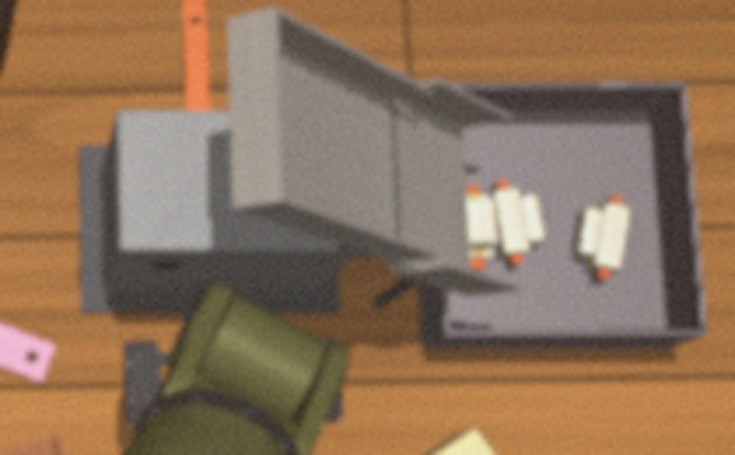

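The tray is empty and tipped. All three carriers appear in the bin at (480,225), (515,220) and (605,238). I let the pedal up slowly and retreat.

Call:
jog_arm(steps=[[[0,0,-5,0,0],[0,0,-8,0,0],[0,0,-8,0,0],[0,0,-8,0,0],[0,0,-10,0,0],[0,0,-10,0,0],[0,0,-10,0,0],[0,0,-10,0,0],[0,0,-20,0,0],[0,0,-30,0,0]]])

```text
t: 46.0
tcp_pos: [0.4393, -0.2031, 0.1556]
tool_rot: [-2.219, -2.219, 0.001]
contact_force: [-0.1, 0.2, -0.3]
width: 0.0003
```

Call:
jog_arm(steps=[[[0,-40,-40,0,0],[0,-40,-40,0,0],[0,0,-40,0,0],[0,0,-20,0,0],[0,0,0,0,0],[0,0,0,0,0],[0,0,0,0,0],[0,0,0,0,0],[0,0,0,0,0],[0,0,0,0,0]]])

```text
t: 47.0
tcp_pos: [0.3694, -0.2035, 0.2859]
tool_rot: [-2.221, -2.221, 0.0]
contact_force: [0.1, -0.6, 0.3]
width: 0.0008
```

```bash
python3 - <<'E'
from h import *
nav()
p,d,m=shot("top");C=cloud(m,d);cv2.imwrite("pics/top3.png",p)
M=(np.abs(C[...,0]-.445)<.05)&(np.abs(C[...,1]+.204)<.06)&(C[...,2]>.05)&(C[...,2]<.12)
print("pad",M.sum(),np.percentile(C[M],[5,50,95],axis=0).round(3))
M=(abs(C[...,0]-.605)<.06)&(C[...,1]<-.09)&(C[...,1]>-.32);print("tray floor z",np.percentile(C[M][:,2],[2,50,98]).round(3))
bar(C)
M=(C[...,1]<-.40)&(C[...,1]>-.65)&(abs(C[...,0]-.6)<.11)&(C[...,2]>.015)&(C[...,2]<.09)&(p.min(-1)>120)
n,L,S,_=cv2.connectedComponentsWithStats(M.astype(np.uint8))
for i in range(1,n):
    if S[i,4]>10: print(S[i],C[L==i].mean(0).round(3),C[L==i][:,2].max().round(3))
a=cv2.resize(p[80:320,100:500],(800,480),interpolation=cv2.INTER_CUBIC);cv2.imwrite("pics/fin.png",a)
E
```

```text
t 47.0 tcp [ 0.3694 -0.2035  0.2859] yaw 90.0 tilt 0.04 w 0.001 F [ 0.1 -0.6  0.3] q6 -2.16
pad 248 [[ 0.434 -0.217  0.076]
 [ 0.461 -0.198  0.088]
 [ 0.491 -0.174  0.097]]
tray floor z [0.007 0.205 0.212]
bar 82 [619.8 287.1] [17.9 39.3] angle -77.9
[422 193  23  21 351] [ 0.602 -0.478  0.038] 0.09
[455 198  15  20 206] [ 0.589 -0.571  0.034] 0.045
```

View pics/fin.png

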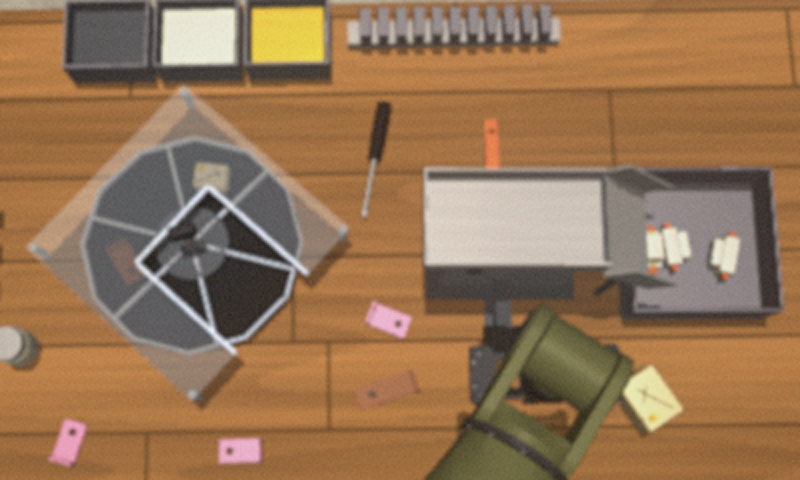

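The tray is level and empty, the pedal up, the turntable holds only the latch (125,260) and relay cover (210,177), and the bench things look undisturbed. The carrier nearest the chute, at (655,245), needs a check that it is down in the bin.

```bash
python3 - <<'E'
from h import *
p,d,m=shot("top");C=cloud(m,d)
W=(p.min(-1)>150)&(C[...,1]<-.42)&(C[...,1]>-.65)&(abs(C[...,0]-.6)<.1)
print("chute-side edge px/cloud row 200:")
for u in range(404,470,3): print(u,C[200,u].round(3),p[200,u])
E
```

```text
chute-side edge px/cloud row 200:
404 [ 0.582 -0.349  0.184] [114 119 126]
407 [ 0.584 -0.36   0.175] [126 135 143]
410 [ 0.587 -0.373  0.157] [126 133 144]
413 [ 0.59  -0.386  0.143] [122 131 139]
416 [ 0.593 -0.399  0.13 ] [128 136 145]
419 [ 0.595 -0.411  0.119] [122 131 140]
422 [ 0.6   -0.427  0.094] [144 153 159]
425 [ 0.61  -0.45   0.047] [215 232 229]
428 [ 0.61  -0.46   0.046] [209 229 232]
431 [ 0.613 -0.473  0.034] [168 187 197]
434 [ 0.613 -0.484  0.031] [209 228 229]
437 [ 0.612 -0.493  0.034] [203 224 230]
440 [ 0.613 -0.503  0.031] [211 227 227]
443 [ 0.612 -0.511  0.035] [186 211 221]
446 [ 0.617 -0.53   0.009] [130 129 139]
449 [ 0.617 -0.54   0.008] [139 140 150]
452 [ 0.618 -0.55   0.006] [137 136 146]
455 [ 0.617 -0.56   0.007] [116 116 123]
458 [ 0.611 -0.559  0.037] [184 203 215]
461 [ 0.611 -0.569  0.034] [164 188 198]
464 [ 0.61  -0.578  0.037] [203 225 230]
467 [ 0.612 -0.59   0.031] [198 223 231]
```

```bash
python3 -c "
from h import *
s=robot.get_state();print(s['qvel'].round(3),s['contact_force'])
robot.close_job()"
```

```text
[-0.    -0.001 -0.002 -0.002  0.001  0.   ] [ 0.61286565  0.49586064 -0.76495174]
the job is handed in; nothing more can be done
```

I found three fuse carriers on the turntable, moved all of them to the tray, and emptied the tray into the bin. The job is handed in at about 47 s of the 210 s allowed.

- **Loading the tray:** I turned the turntable three times by the bar grip and lifted one carrier from the slot each time. A close look showed all three lying flat in the tray, let go, with the pedal up.
- **Emptying it:** One press took the pad to its stop, where it stopped sinking and the force rose to about 37 N. That reading is from the fingertips. I then let the pedal back up.

**Last checks:**
- **Carriers:** all three are in the bin, with tops 31–47 mm above the bench, well below the rim. The one nearest the chute sits about 80 mm from the bin's centre, inside its walls.
- **Tray and pedal:** the tray is level and empty. The pad was partly hidden by the arm, but its median height of 88 mm fits the rest position.
- **Kept parts and bench:** the latch plate and small relay cover are still in their pockets, and the bench things look unmoved in the top view.
- **Robot:** it is clear of everything.

No check failed or disagreed. The tool stopped about 3 mm above the height I asked for at each grip, but every grip held.

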